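# Slide a brooch carrier home in the loading track

### The arm

A 6-joint arm with a two-finger parallel gripper is mounted at the origin on the work surface. World frame = base frame: x ahead of the robot, y to its left, z up, the work surface at z = 0. Lengths are in m, angles in rad, forces in N, time in s.
With the tool pointing down it reaches from about 0.275 to 0.85 m from the base axis. Payload 19 kg.
Tool frame: the origin (TCP) lies on the centre line of the jaws, within the pads' length; the fingertips stand 17 mm ahead of it and the grasp point (between the pads) lies 2 mm behind it; z points along the fingers, y is the direction in which the jaws open and shut (so a half turn about z gives the same grasp; the last joint's range is limited). The gripper opens to 85 mm and grips with 20 to 120 N. Pads are 22 mm wide; open, the fingers measure 114 mm over their backs; the gripper's body (76 mm by 85 mm) begins 54 mm behind the grasp point. The pads swing forward as they close: fully open they stand 13 mm farther back than shut.
Start: joints at [-1.368, 0.15, 1.437, -0, 1.554, -0.134], TCP at [0.19, -0.543, 0.228] pointing down, gripper open.
Joint ranges: [-2.8, 2.8], [-0.68, 2.1], [0.12, 2.68], [-1.39, 4.53], [0.16, 2.79], [-2.81, 2.81]. Speed limits (rad/s): [1.89, 1.89, 2.22, 3.01, 3.01, 3.01].

### API

Orientations are given as a 3x3 rotation matrix whose columns are the frame's x, y, z axes.
In Python, from plant import manip gives the robot as it stands. Calls block until the motion is done:
- manip.move_to(position, orientation): joint-space move of the TCP to a pose.
- manip.move_straight(position, rot=None, vel=0.15): straight line of the TCP; rot=None keeps the orientation; vel is the mean speed in m/s.
- manip.movej(angles): joint-space move.
- manip.grip(opening, effort=None): opening from 0.0 (shut) to 1.0 (fully open); effort is the grip in N (None keeps the last); returns when the fingers have stopped.
- manip.sleep(seconds).
- manip.solve_ik(position, orientation): joint angles nearest the present ones, or None.
- manip.camera(name): name is "scene" or "top" or "wrist"; returns the picture (420x560x3 uint8, red, green, blue); there is no depth.
- manip.camera_info(name): a dict with "fx", "fy", "cx", "cy" (pixels), "distortion" ([k1, k2, p1, p2, k3] as OpenCV has them; the pictures are not rectified), "world_to_cam" (4x4, takes a point from world to camera coordinates). Camera axes: x right, y down, z forward; pixel columns grow to the right and rows downward; lengths in m; the calibration is good to about 2 mm. A picture is of the moment at which its call begins: read the wrist's pose just before it. camera_info takes no time and is no camera call; for the wrist camera it gives the pose at the moment of the call.
A pose or a line that the arm cannot do raises manip.IKError and nothing moves.
- manip.close_job(): hands the job in, once; it reports no verdict.
Trained networks look in the newest picture that a camera, given by its name, has taken for a name from the list of things; names that differ only in an ending like _2 or _b are one class to them, and where a whole thing is asked for, a point or a joint stands for the part that bears it (a point fixed in the world has none). Each returns a list of dicts, best first, with "p" (0 to 1); they miss things now and then, are a little off and sometimes report something else, mostly with a low value. They report only what shows in the picture. A call takes as long as a camera call.
- manip.search_frame(camera, thing): "point" ([x, y, z] in m, in the coordinates of the camera as it stood for that picture, good to about 4 mm: the middle of the surface that is visible of it).
- manip.cut_out(camera, thing): "pixels" (420x560 bool, what is visible of it).
Readings, each from a call of its own:
- manip.read_time_s(): time.
- manip.read_joint_pos(): joint angles.
- manip.read_dq(): joint speeds.
- manip.read_joint_efforts(): joint torques, N m.
- manip.read_tcp_pos(): TCP position.
- manip.read_orientation(): TCP orientation.
- manip.read_force(): force on the tool from outside, world axes, zero at the start.
- manip.read_torque(): the same for the moment, N m.
- manip.read_gripper_width(): opening from 0.0 (shut) to 1.0 (fully open).
Only numpy, scipy, OpenCV 4.12 (cv2) and the standard library are available. Lean on these libraries where they do the work, as an engineer would, in place of code of your own. Each camera call takes 0.05 s, during which the arm holds its last target.

### The job

Lift the carrier that holds the silver star brooch by its brass post and set it flat on the near, open end of the loading track's deck, between the rails. Then slide it along the deck, staying on it, until it drops into the pocket farther along and lies flat and fully home there; do it gently, never pressing or jamming it hard against the track (the stones are held only by pitch), and let go. Leave the round brooch's carrier and everything else on the bench where it is.

Things in the scene. Friction and masses are not known exactly. Their poses are not given: they have to be found in the camera images.
- star_carrier: Carrier to move, 0.2 to 0.33 kg: pale beech plate 84 (its x) x 58 (y) x 10 mm, origin at the centre of its underside. On it: a square brass grip post, 18 x 18 mm, centred at x = -24 mm, top 50 mm above the underside; and at x = +18 mm a dark pitch dome, radius 21 mm, with a silver star brooch, up to 25 mm above the underside. Starts flat on the bench, x roughly away from the robot.
- star_grip (a point): Point on the axis of the star carrier's brass post, 36 mm above the carrier's underside (26 mm above the plate's top), a good height for gripping the post's two faces that look along the carrier's y.
- track: Loading track, fixed to the bench: green base 270 (its x) x 90 (y) x 9 mm, origin at the centre of its underside, x along the track from its near (robot's) end to its far end. Steel rails along both sides leave a channel 63 mm wide, centred on y = 0; their top edges flare outward from 24 to 30 mm above the bench. Between them: an aluminium nest plate, deck 20 mm above the bench.
- pocket_range (a point): Fixed point of the track at x = +45 mm, deck height. The nest plate's only pocket (black floor, 5 mm deep, 87 mm long, as wide as the channel) has its centre within 12 mm of here along x; exactly where is not measured. Beyond it the plate goes on flush with the deck. A free carrier pushed along tips nose down at the pocket's near edge and drops flat when its tail clears it.
- set_down (a point): Point on the deck's surface, mid channel, 62 mm before the track's origin (x = -62 mm): the middle of the place where the carrier is to be set down, always fully on the deck. Either end of the carrier may lead. Pushing the free carrier takes 1 to 3 N on the deck and can reach about 6 N while it is tipped; it stops hard at the end of the pocket.
- round_carrier: The other carrier, to be left alone: same plate and size, with a black post at x = -24 mm and a round brass brooch with a blue stone. Origin at the centre of its underside.
- polish_wheel: Red-brown rubber polishing wheel lying flat, 32 mm across, 6 mm high; origin under its centre. Leave alone.
- stone_dish: White ceramic dish, 80 mm across, 22 mm high; origin under its centre. Leave alone.
- pitch_jar: Amber jar with black cap, 56 mm across, 70 mm high; origin under its centre. Leave alone.
- chasing_hammer: Hammer lying on the bench, 220 mm long along its x. Leave alone.
- graver: Graver with wooden handle lying on the bench, 150 mm long along its x. Leave alone.
- bench_block: Square steel block 80 x 80 x 22 mm; origin under its centre. Leave alone.
- ring_mandrel: Tapered steel rod 200 mm long, 24 mm thick at one end, lying on the bench. Leave alone.

How it is judged:
On the way, in this order (a step that is already met when the one before it is completed fails the run):
1. the star carrier lies flat on the near deck, between the rails, short of the pocket (y of star_carrier in the frame of track between -0.006 and 0.006 m and angle between the x axis of star_carrier and the x axis of track, either way round below 0.12 rad and z of star_carrier in the frame of track between 0.0175 and 0.0225 m and angle between star_carrier's own z axis and vertical below 0.06 rad and contact force between star_carrier and track above 0.3 N and x of star_carrier in the frame of track between -0.1 and -0.036 m), for 0.2 s.
2. it has slid along the deck, in contact with it, up to the pocket's edge (y of star_carrier in the frame of track between -0.006 and 0.006 m and angle between the x axis of star_carrier and the x axis of track, either way round below 0.12 rad and z of star_carrier in the frame of track between 0.0175 and 0.0225 m and angle between star_carrier's own z axis and vertical below 0.06 rad and contact force between star_carrier and track above 0.3 N and x of star_carrier in the frame of track above -0.03 m), for 0.05 s.
3. it has dropped into the pocket (y of star_carrier in the frame of track between -0.006 and 0.006 m and angle between the x axis of star_carrier and the x axis of track, either way round below 0.12 rad and z of star_carrier in the frame of track below 0.017 m and angle between star_carrier's own z axis and vertical below 0.03 rad and x of star_carrier in the frame of track above 0.028 m), for 0.2 s.
At the end, for the whole second after the job is handed in: The star carrier lies in the pocket, at rest and released: its underside within 1.5 mm of the pocket floor, flat within 0.025 rad, in line with the track (y of star_carrier in the frame of track between -0.006 and 0.006 m and angle between the x axis of star_carrier and the x axis of track, either way round below 0.12 rad and z of star_carrier in the frame of track between 0.012 and 0.0165 m and x of star_carrier in the frame of track between 0.028 and 0.062 m and angle between star_carrier's own z axis and vertical below 0.025 rad and linear speed of star_carrier below 0.02 m/s); the robot touches nothing.
It fails at once if the star carrier is pressed or knocked against the track with more than 40 N (contact force between star_carrier and track above 40 N).
It fails at once if the round carrier or another thing on the bench is moved by more than 15 mm (distance of any of round_carrier, polish_wheel, stone_dish, pitch_jar, chasing_hammer, graver, bench_block, ring_mandrel from where it was at the start of the episode above 0.015 m).
It also fails if it takes over 58 s, if anything falls off the work surface, if the arm or the gripper's body presses on something with over 40 N, if the wrist force passes 120 N, or if a joint passes its speed limit or range.

## Working session

There is one attempt and no reset: what is moved stays moved. The work goes in short steps, each a Python script; the robot and the scene stay as the last script left them, time stands still between calls to the robot, and variables do not carry over. Pictures are saved under pics/ and viewed, and the job is handed in when it is done.

```bash
ls; mkdir -p pics; python3 - <<'E'
from plant import manip
import cv2, numpy as np
print(manip.read_time_s())
for c in ["scene","top","wrist"]:
    im=manip.camera(c); cv2.imwrite(f"pics/{c}0.png",im[:,:,::-1])
    i=manip.camera_info(c); print(c,i)
    W=np.array(i["world_to_cam"])
    for t in ["star_carrier","star_grip","track","round_carrier"]:
        r=manip.search_frame(c,t)
        for d in r[:2]:
            p=np.linalg.inv(W)@np.r_[d["point"],1]; print(t,d["p"],p[:3].round(4))
print(manip.read_time_s())
E
```

```text
pics
0.0
scene {'fx': 491.2848773562663, 'fy': 491.2848773562663, 'cx': 290.3664411047826, 'cy': 206.28165439098188, 'distortion': array([-0.11394832,  0.        ,  0.        ,  0.        ,  0.        ]), 'world_to_cam': array([[-0.73367361,  0.67917787, -0.02098684,  0.40800491],
       [ 0.46895521,  0.48374888, -0.73896416, -0.20561618],
       [-0.49173574, -0.5520004 , -0.67341779,  1.85755987],
       [ 0.        ,  0.        ,  0.        ,  1.        ]])}
star_carrier 0.67 [ 0.4705 -0.3325  0.0087]
star_carrier 0.59 [0.7324 0.4402 0.0252]
star_grip 0.63 [ 0.4651 -0.3316  0.0079]
track 0.65 [0.5609 0.1345 0.0227]
round_carrier 0.63 [ 0.5477 -0.1462  0.0085]
round_carrier 0.38 [0.5624 0.1374 0.0227]
top {'fx': 539.7972906846029, 'fy': 539.7972906846029, 'cx': 281.2845601843013, 'cy': 206.92572239354504, 'distortion': array([-0.10284947,  0.        ,  0.        ,  0.        ,  0.        ]), 'world_to_cam': array([[-0.01253165, -0.99980828,  0.01504528, -0.03185925],
       [-0.99158948,  0.01048746, -0.12899732,  0.55817907],
       [ 0.1288148 , -0.01653529, -0.9915308 ,  1.3362
[... 209 characters left out ...]
2 [0.8205 0.0308 0.0093]
track 0.75 [0.543  0.126  0.0227]
track 0.22 [ 0.5937 -0.4952  0.0239]
round_carrier 0.76 [ 0.5498 -0.1558  0.0154]
wrist {'fx': 304.8437686038081, 'fy': 304.8437686038081, 'cx': 277.35565435201744, 'cy': 211.06348384384194, 'distortion': array([-0.03368539,  0.        ,  0.        ,  0.        ,  0.        ]), 'world_to_cam': array([[ 3.30459652e-01, -9.43820030e-01, -4.12791764e-04,
        -5.73902424e-01],
       [-9.06560923e-01, -3.17535737e-01,  2.78061771e-01,
        -3.52528010e-02],
       [-2.62571345e-01, -9.15139750e-02, -9.60563106e-01,
         3.78904799e-01],
       [ 0.00000000e+00,  0.00000000e+00,  0.00000000e+00,
         1.00000000e+00]])}
0.75
```

View pics/top0.png

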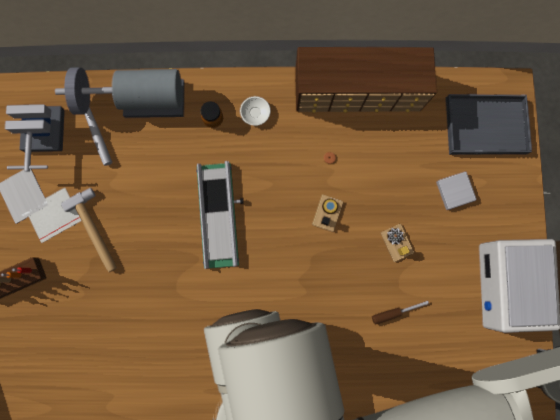

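View pics/scene0.png

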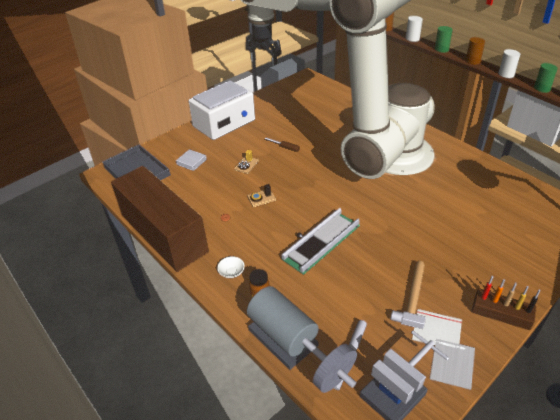

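Top view: the star carrier is at pixel (398,243) with its post at (405,251). The track is centred near (218,215), with the black pocket at rows 178–212. I'll get rough poses from the top masks.

```bash
cat > h.py <<'E'
from plant import manip
import cv2, numpy as np
def snap(c,fn=None):
    i=manip.camera_info(c); im=manip.camera(c)
    if fn: cv2.imwrite(f"pics/{fn}.png",im[:,:,::-1])
    return i,im
def ray(i,px,z):
    """pixels Nx2 -> world points at height z"""
    K=np.array([[i["fx"],0,i["cx"]],[0,i["fy"],i["cy"]],[0,0,1]])
    n=cv2.undistortPoints(np.float64(px).reshape(-1,1,2),K,np.array(i["distortion"]),None,None).reshape(-1,2)
    T=np.linalg.inv(np.array(i["world_to_cam"])); d=np.c_[n,np.ones(len(n))]@T[:3,:3].T
    c=T[:3,3]; return c+d*((z-c[2])/d[:,2])[:,None]
def proj(i,P):
    K=np.array([[i["fx"],0,i["cx"]],[0,i["fy"],i["cy"]],[0,0,1]]); W=np.array(i["world_to_cam"])
    return cv2.projectPoints(np.float64(P).reshape(-1,1,3),cv2.Rodrigues(W[:3,:3])[0],W[:3,3],K,np.array(i["distortion"]))[0].reshape(-1,2)
E
python3 - <<'E'
from h import *
i,im=snap("top")
for t,z in [("star_carrier",.012),("track",.02),("round_carrier",.012)]:
    r=manip.cut_out("top",t)
    for d in r[:2]:
        m=d["pixels"]; ys,xs=np.nonzero(m)
        P=ray(i,np.c_[xs,ys],z)[:,:2]
        print(t,d["p"],m.sum(),cv2.minAreaRect(np.float32(P*1000)))
i=manip.camera_info("wrist");T=np.linalg.inv(i["world_to_cam"]);print(T, manip.read_tcp_pos(),manip.read_orientation())
E
```

```text
star_carrier 0.88 748 ((466.2604064941406, -334.808349609375), (85.66353607177734, 63.360389709472656), 22.183841705322266)
track 0.6 3569 ((543.212646484375, 115.63619995117188), (266.7665100097656, 112.1785888671875), 4.517236709594727)
track 0.15 771 ((464.80010986328125, -333.26068115234375), (84.66363525390625, 63.267242431640625), 24.85118865966797)
round_carrier 0.97 732 ((545.8819580078125, -159.18356323242188), (59.005794525146484, 85.33702087402344), 69.6825180053711)
[[ 3.30459131e-01 -9.06562779e-01 -2.62565593e-01  2.57182682e-01]
 [-9.43820224e-01 -3.17527221e-01 -9.15415115e-02 -5.18182668e-01]
 [-3.83596023e-04  2.78065445e-01 -9.60562055e-01  3.73542525e-01]
 [ 0.00000000e+00  0.00000000e+00  0.00000000e+00  1.00000000e+00]] [ 0.18998552 -0.54267062  0.22797789] [[ 9.43830608e-01  3.30429692e-01 -3.38489636e-05]
 [ 3.30429694e-01 -9.43830602e-01  1.06697861e-04]
 [ 3.30845374e-06 -1.11889410e-04 -9.99999994e-01]]
```

```bash
cat >> h.py <<'E'
def R(yaw): # tool down, tool x at yaw
    c,s=np.cos(yaw),np.sin(yaw); return np.array([[c,s,0],[s,-c,0],[0,0,-1.]])
E
python3 - <<'E'
from h import *
manip.move_to([.575,.128,.20],R(.07)); manip.sleep(.1)
i,im=snap("wrist","wtrack"); np.save("wt.npy",i,allow_pickle=True)
for t in ["track","pocket_range"]:
    for d in manip.cut_out("wrist",t)[:1]:
        print(t,d["p"],d["pixels"].sum())
print(manip.read_time_s())
E
```

```text
track 0.78 17981
pocket_range 0.88 18115
3.9333
```

View pics/wtrack.png

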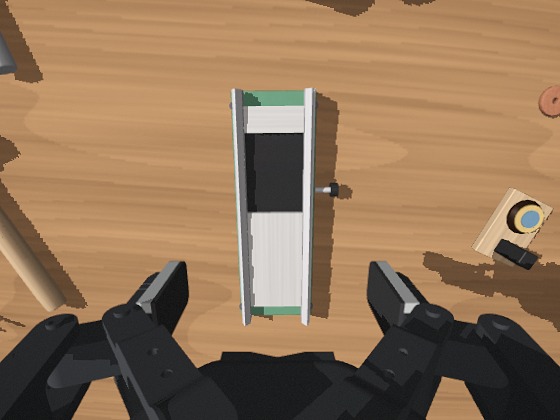

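The track stands out clearly. The pocket runs over rows 133–212 and columns 245–303, with the near base edge at row ~315 and the far one at ~91. I'll measure edges on an enlarged crop.

```bash
python3 - <<'E'
import cv2
im=cv2.imread("pics/wtrack.png")
a=cv2.resize(im[80:210,225:325],None,fx=4.5,fy=4.5,interpolation=cv2.INTER_NEAREST);b=cv2.resize(im[200:330,225:325],None,fx=4.5,fy=4.5,interpolation=cv2.INTER_NEAREST)[:,:350]
o=cv2.hconcat([a,b]);cv2.imwrite("pics/wt_zoom.png",o)
E
```

```text
(no output)
```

View pics/wt_zoom.png

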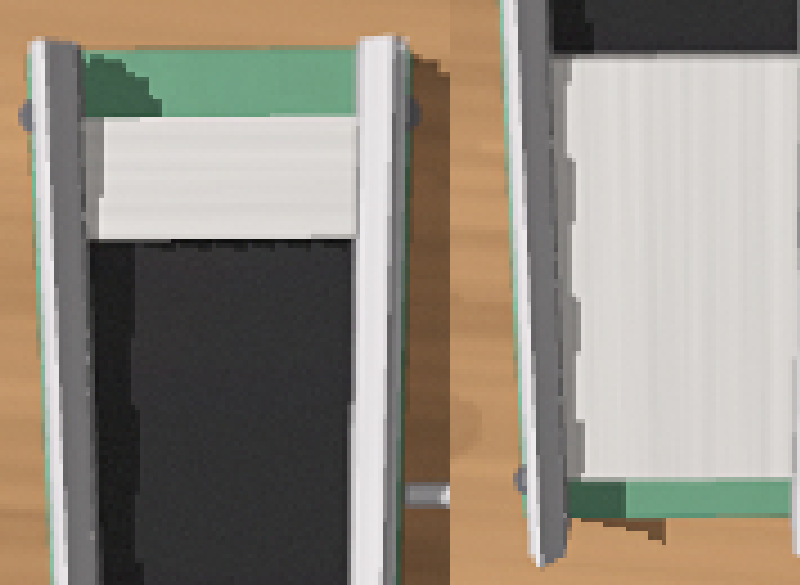

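```bash
cat >> h.py <<'E'
def T2(p,P):
    c,s=np.cos(p[2]),np.sin(p[2]); P=np.atleast_2d(np.float64(P)); return np.c_[p[0]+c*P[:,0]-s*P[:,1],p[1]+s*P[:,0]+c*P[:,1],P[:,2]]
E
python3 - <<'E'
from h import *
from scipy.optimize import least_squares
i=np.load("wt.npy",allow_pickle=True).item(); im=cv2.imread("pics/wtrack.png")
L=[(242.8,106),(247.7,213.3),(251.4,304.4)]; Rr=[(304.3,106),(303.2,168.9)]
# right side further pts from gradient
g=im.astype(int).sum(2)
for r in (240,270,300): print(r,g[r,294:316])
def loc(p,px,z):
    P=ray(i,px,z)[:,:2]-p[:2]; c,s=np.cos(p[2]),np.sin(p[2]); return P@np.array([[c,-s],[s,c]])
def res(p):
    return np.r_[loc(p,L,.02)[:,1]-.0315,loc(p,Rr,.02)[:,1]+.0315, loc(p,[(275,91.1)],.009)[:,0]-.135,loc(p,[(280,314.9)],.009)[:,0]+.135]
s=least_squares(res,[.543,.126,.07]);print(s.x,(s.fun*1000).round(2)); p=s.x
# pocket edges: near edge at deck z20 row ; far edge
print("near lip",loc(p,[(274,211.8)],.02)*1000,"far lip",loc(p,[(274,133.3)],.02)*1000, "far floor",loc(p,[(274,133.3)],.015)*1000)
np.save("track.npy",p)
big=cv2.resize(im,None,fx=4,fy=4,interpolation=cv2.INTER_NEAREST)
def line(a,b,col):
    q=proj(i,T2(p,[a,b])); q=((q+.5)*4).astype(int); cv2.line(big,tuple(map(int,q[0])),tuple(map(int,q[1])),col,1)
for y in(-.0315,.0315): line((-.135,y,.02),(.135,y,.02),(0,0,255)); line((-.135,y*45/31.5,.009),(.135,y*45/31.5,.009),(255,0,0))
for x in(-.135,.135): line((x,-.045,.009),(x,.045,.009),(255,0,0))
a=big[80*4:210*4,225*4:325*4];b=big[200*4:330*4,225*4:325*4]
cv2.imwrite("pics/wt_fit.png",cv2.hconcat([a,b]))
E
```

```text
240 [630 643 649 654 648 640 642 629 496 669 686 689 693 699 694 436 357 384
 198 229 256 256]
270 [624 631 642 652 645 637 638 631 605 688 685 684 691 685 528 336 372 246
 207 246 240 238]
300 [619 624 640 648 645 641 617 508 664 677 676 679 677 595 321 350 283 210
 241 243 238 244]
[0.5442224  0.12856532 0.08572929] [-0.46 -0.6   0.05  0.13  0.88 -0.99  0.99]
near lip [[6.88921395 1.5504062 ]] far lip [[91.72552267 -0.10380221]] far floor [[ 9.15684739e+01 -4.54500708e-02]]
```

View pics/wt_fit.png

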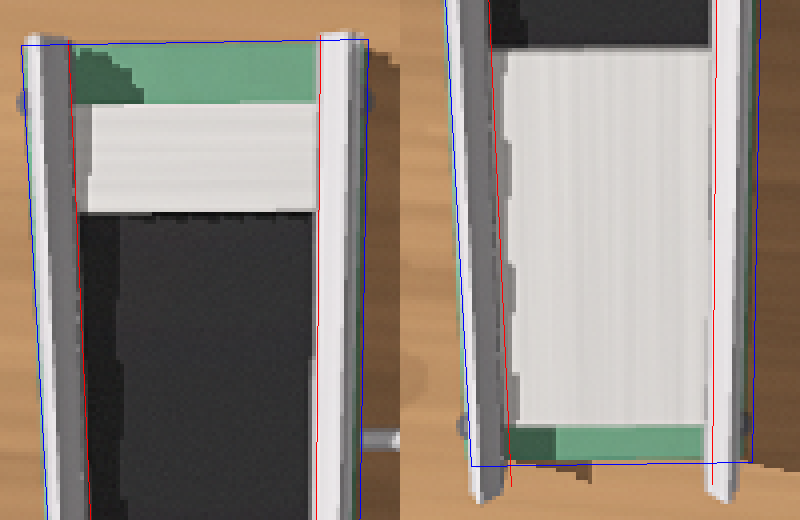

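```bash
cat > ft.py <<'E'
from h import *
from scipy.optimize import least_squares
i=np.load("wt.npy",allow_pickle=True).item(); im=cv2.imread("pics/wtrack.png")
o=np.array([225,80]); o2=np.array([225,200])
z=lambda x,y,off,k=4.0:(np.array([x,y])/k-.5+off)
L=[z(72,105,o),z(78,205,o),z(89,480,o),z(490-400,60,o2),z(497-400,250,o2),z(503-400,420,o2)]
Rr=[z(318,105,o),z(317,205,o),z(311,480,o),z(712-400,60,o2),(301.6,240),(301.5,270),(300.6,300)]
F=[z(100,43,o),z(310,43,o)]; N=[z(560-400,461,o2),z(690-400,461,o2)]
def loc(p,px,zz):
    R6=cv2.Rodrigues(np.array([p[4],p[5],0.]))[0]
    j=dict(i); W=np.array(i["world_to_cam"]).copy(); D=np.eye(4); D[:3,:3]=R6; j["world_to_cam"]=D@W
    P=ray(j,px,zz+p[3])[:,:2]-p[:2]; c,s=np.cos(p[2]),np.sin(p[2]); return P@np.array([[c,-s],[s,c]])
def mk(n):
    def res(q):
        p=np.zeros(6); p[:n]=q[:n]
        return np.r_[loc(p,L,.02)[:,1]-.0315,loc(p,Rr,.02)[:,1]+.0315, loc(p,F,.009)[:,0]-.135,loc(p,N,.009)[:,0]+.135,p[3]/3, p[4:]*.3]
    return res
for n in (3,4,6):
    s=least_squares(mk(n),[.543,.126,.07,0,0,0][:n]);p=np.zeros(6);p[:n]=s.x;print(n,p.round(4),(s.fun*1000).round(1))
    print("near lip",loc(p,[(274,211.8)],.02)[0]*1000,"far lip",loc(p,[(274,133.3)],.02)[0]*1000)
np.save("track.npy",p)
E
python3 ft.py
```

```text
3 [0.5447 0.1297 0.076  0.     0.     0.    ] [-0.1 -0.7 -1.1 -0.8 -0.8 -0.7  0.5  0.4  0.9  0.3  0.8  0.3  0.8 -0.5
 -0.9  0.8  0.5  0.   0.   0. ]
near lip [6.3200607  0.56961738] far lip [91.16843335 -0.26064831]
4 [ 0.5441  0.1296  0.076  -0.0021  0.      0.    ] [ 0.2 -0.5 -0.9 -0.5 -0.6 -0.4  0.3  0.2  0.7  0.1  0.6  0.2  0.6  0.4
 -0.  -0.  -0.3 -0.7  0.   0. ]
near lip [6.33992894 0.58934177] far lip [91.74647206 -0.24805135]
6 [ 5.440e-01  1.296e-01  7.600e-02 -2.100e-03  0.000e+00  1.000e-04] [ 0.2 -0.5 -0.9 -0.5 -0.6 -0.4  0.3  0.2  0.7  0.1  0.6  0.2  0.6  0.4
 -0.  -0.  -0.3 -0.7  0.   0. ]
near lip [6.34027681 0.58911241] far lip [91.74680803 -0.24832701]
```

```bash
python3 - <<'E'
from h import *
y=.40; c=np.array([.466,-.334])+.03*np.array([np.cos(y),np.sin(y)])
manip.move_to([*c,.17],R(y)); manip.sleep(.1)
i,im=snap("wrist","wstar"); np.save("ws.npy",i,allow_pickle=True)
b=cv2.imread("pics/wstar.png")
print(manip.read_time_s(),manip.read_force())
for d in manip.cut_out("wrist","star_carrier")[:1]:
    ys,xs=np.nonzero(d["pixels"]);print(d["p"],xs.min(),xs.max(),ys.min(),ys.max())
    x0,y0=xs.min()-8,ys.min()-8; cr=b[y0:ys.max()+8,x0:xs.max()+8]
    k=min(800//cr.shape[1],600//cr.shape[0]);print(x0,y0,k);cv2.imwrite("pics/ws_zoom.png",cv2.resize(cr,None,fx=k,fy=k,interpolation=cv2.INTER_NEAREST))
E
```

```text
5.7583 [ 0.06083493  0.01784199 -0.78667509]
0.79 254 309 185 269
246 177 6
```

View pics/wstar.png

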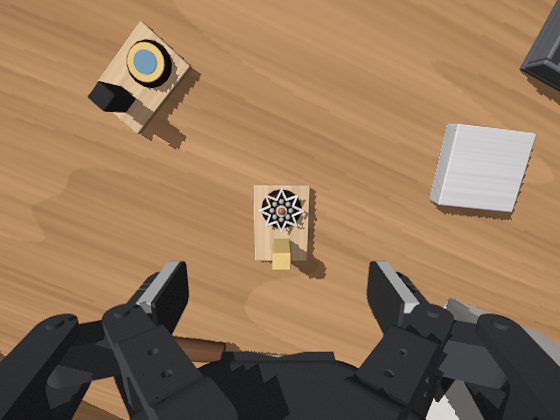

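View pics/ws_zoom.png

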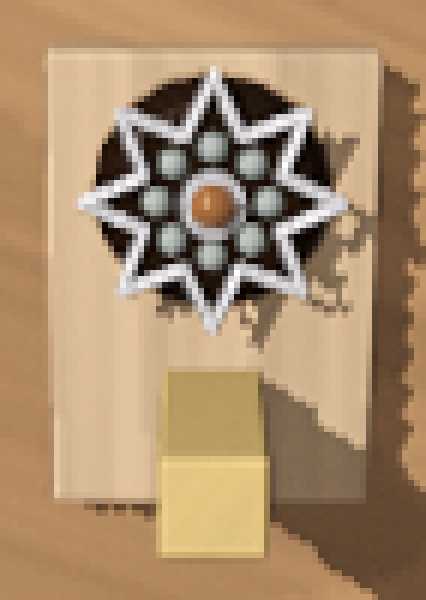

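The wrist view shows the star carrier's plate at columns 254–309, rows 185–260, with the post top near (281,261). Next I'll fit its pose.

```bash
python3 - <<'E'
from h import *
from scipy.optimize import least_squares
i=np.load("ws.npy",allow_pickle=True).item()
q=lambda L:np.array(L)/6-.5+np.array([246,177])
A=q([(48,48),(380,48),(55,500),(366,500)]); B=q([(157,457),(270,457),(159,557),(266,557)])
MA=[(.042,.029,.01),(.042,-.029,.01),(-.042,.029,.01),(-.042,-.029,.01)]
MB=[(-.015,.009,.05),(-.015,-.009,.05),(-.033,.009,.05),(-.033,-.009,.05)]
for dzf in (0,1):
    f=lambda p:np.r_[(proj(i,T2(p,MA)-[0,0,dzf*p[3]])-A).ravel(),(proj(i,T2(p,MB)-[0,0,dzf*p[3]])-B).ravel(),p[3]*1e2]
    s=least_squares(f,[.466,-.334,.4,0]);print(s.x,s.fun.round(1))
p=s.x; np.save("star.npy",p)
print("post",T2(p,[(-.024,0,0)]), manip.read_tcp_pos())
E
```

```text
[ 0.46682354 -0.33606056  0.39732926  0.        ] [-0.9 -0.   0.7  0.2 -0.6  0.2  0.5  0.3 -0.1 -0.5  0.2 -0.4 -0.4  0.1
  0.5  0.2  0. ]
[ 0.46618785 -0.33635389  0.39733558  0.0017587 ] [-0.7  0.3  0.5  0.5 -0.4  0.1  0.3  0.2  0.  -0.5  0.1 -0.5 -0.3 -0.1
  0.5  0.   0.2]
post [[ 0.44405756 -0.345641    0.        ]] [ 0.4940292  -0.32172112  0.17008181]
```

```bash
python3 - <<'E'
from h import *
p=np.load("star.npy"); g=T2(p,[(-.024,0,.034)])[0]; r=R(p[2])
manip.move_to(g+[0,0,.06],r); manip.move_straight(g,vel=.1)
manip.grip(0.0,50); print(manip.read_gripper_width(),manip.read_force(),manip.read_tcp_pos()-g)
manip.move_straight(g+[0,0,.12],vel=.15); manip.sleep(.2)
print(manip.read_gripper_width(),manip.read_force())
t=np.load("track.npy"); h=T2(t[:3],[(-.066-.024,0,.12)])[0]
manip.move_to(h,R(t[2])); manip.sleep(.15)
print(manip.read_time_s(),manip.read_force(),manip.read_torque())
i,im=snap("wrist","wheld"); np.save("wh.npy",i,allow_pickle=True); snap("top","theld");snap("scene","sheld")
E
```

```text
0.19392025641107527 [0.09236228 0.34390833 3.66954582] [ 7.87555737e-05 -1.00669626e-04  2.42542153e-04]
0.19360583886835203 [ 0.81759689  0.7306031  -3.78097359]
10.6583 [ 0.16274554  0.91664231 -2.55447213] [0.0320766  0.09337781 0.00885313]
```

View pics/wheld.png

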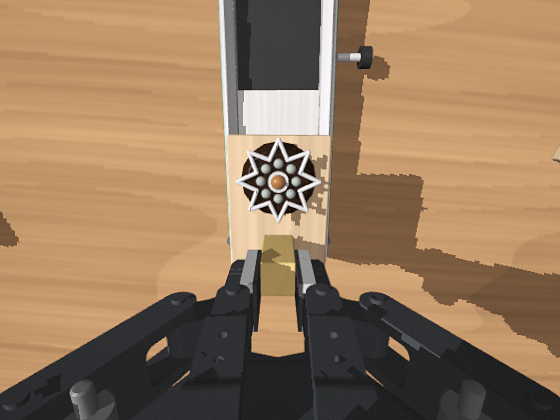

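Held: the plate's far edge is at row ~135, columns 230–330, and the rails and pocket are visible beyond. I'll check the alignment numerically on a zoom.

```bash
python3 - <<'E'
from h import *
b=cv2.imread("pics/wheld.png"); i=np.load("wh.npy",allow_pickle=True).item(); t=np.load("track.npy")
k=5
big=cv2.resize(b,None,fx=k,fy=k,interpolation=cv2.INTER_NEAREST)
def line(P,Q,col):
    q=proj(i,[P,Q]); q=((q+.5)*k).astype(int); cv2.line(big,tuple(map(int,q[0])),tuple(map(int,q[1])),col,1)
tt=t[:3]; dz=t[3]
for y in(-.0315,.0315): 
    a,c=T2(tt,[(-.02,y,.02+dz),(.09,y,.02+dz)]); line(a,c,(0,0,255))
# carrier predicted in hand
tcp=np.array(T2(tt,[(-.09,0,.12)])[0]); cp=[*T2(tt,[(-.066,0,0)])[0][:2],tt[2]]; zz=.12-.034+.01+dz
M=T2(cp,[(.042,.029,zz),(.042,-.029,zz),(-.042,-.029,zz),(-.042,.029,zz)])
for j in range(4): line(M[j],M[(j+1)%4],(255,0,0))
a=big[60*k:200*k,205*k:355*k]; cv2.imwrite("pics/wh_zoom.png",cv2.resize(a,None,fx=.8,fy=.8,interpolation=cv2.INTER_AREA))
E
```

```text
(no output)
```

View pics/wh_zoom.png

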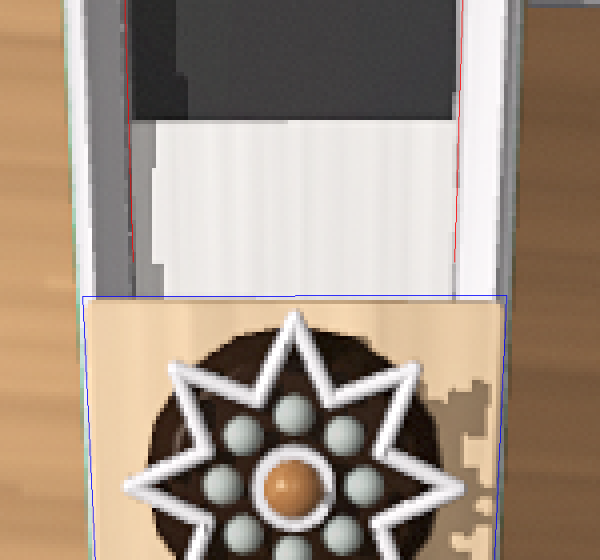

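Carrier and track match the prediction to within about 0.3 mm. Lowering with a force check.

```bash
python3 - <<'E'
from h import *
t=np.load("track.npy"); x,y,_=T2(t[:3],[(-.09,0,0)])[0]
manip.move_straight([x,y,.062],vel=.1); manip.sleep(.1)
f0=np.array(manip.read_force()); print(f0)
z=.062
while z>.0505:
    z-=.0007; manip.move_straight([x,y,z],vel=.02)
    f=np.array(manip.read_force())-f0
    print(round(z,4),f.round(2))
    if f[2]>2.5 or abs(f[:2]).max()>5: break
manip.sleep(.15); print((np.array(manip.read_force())-f0).round(2),manip.read_tcp_pos(),manip.read_time_s())
i,im=snap("wrist","wset"); snap("scene","sset")
E
```

```text
[-0.47563252 -0.56763907 -3.11423336]
0.0613 [ 0.99  1.05 -0.61]
0.0606 [ 0.68  0.88 -0.26]
0.0599 [ 0.07  0.48 -0.03]
0.0592 [-0.23  1.75 -0.44]
0.0585 [0.2  0.96 0.3 ]
0.0578 [ 1.19  0.56 -0.44]
0.0571 [ 0.52  1.2  -0.9 ]
0.0564 [ 0.38  0.93 -0.09]
0.0557 [ 0.06  0.71 -0.1 ]
0.055 [ 0.12  0.41 -0.17]
0.0543 [1.15 0.96 0.18]
0.0536 [-3.51 -1.79 12.02]
[-3.9  -1.82 11.79] [0.45439836 0.12272975 0.0541342 ] 14.7917
```

View pics/wset.png

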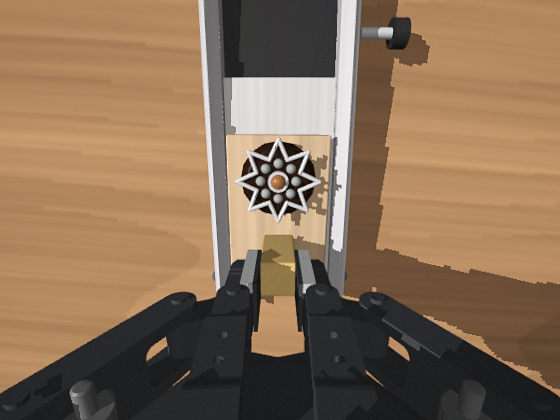

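The carrier sits flat between the rails, centred, short of the pocket (near edge at row 77). Contact came at TCP z = 0.0537, as expected. I'll release, back off and close behind the post.

```bash
python3 - <<'E'
from h import *
t=np.load("track.npy")
manip.grip(.42); manip.sleep(.25)
at=lambda x,z:T2(t[:3],[(x,0,z)])[0]
manip.move_straight(at(-.09,.058),vel=.05)
manip.move_straight(at(-.09-.030,.058),vel=.08)
manip.grip(0.0,30); manip.sleep(.1)
print(manip.read_gripper_width(),manip.read_force(),manip.read_tcp_pos(),manip.read_time_s())
i,im=snap("wrist","wrel");np.save("wr.npy",i,allow_pickle=True)
E
```

```text
0.0039625771040855415 [0.06799668 0.30405012 0.16209868] [0.42440598 0.12054726 0.05794397] 16.775
```

View pics/wrel.png

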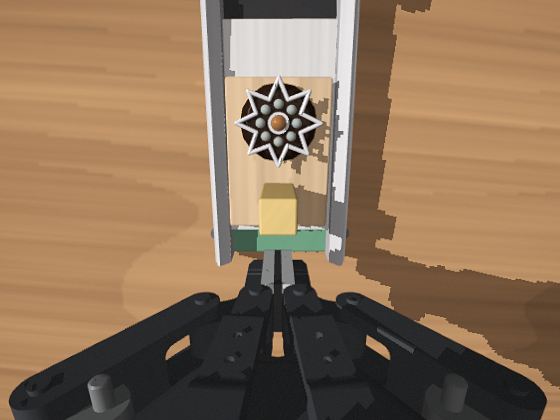

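```bash
python3 - <<'E'
from h import *
t=np.load("track.npy")
at=lambda x,z=.058:T2(t[:3],[(x,0,z)])[0]
u=np.array([np.cos(t[2]),np.sin(t[2]),0]); f0=np.array(manip.read_force())
x=-.118
while x<-.0101:
    x+=.004; manip.move_straight(at(x),vel=.04)
    f=np.array(manip.read_force())-f0
    print(round(x*1e3),(-f@u).round(1),f[2].round(1),end="; ")
    if -f@u>9 or abs(f[2])>8: print("STOP");break
print(manip.read_time_s()); i,im=snap("wrist","wpush1");snap("scene","spush1")
E
```

```text
-114 -0.1 -0.6; -110 -0.4 -1.2; -106 -1.0 -1.1; -102 -0.3 -1.0; -98 -0.5 -0.6; -94 -0.5 -0.4; -90 -0.5 -0.6; -86 -0.3 -2.1; -82 0.1 -0.5; -78 -0.8 0.5; -74 -0.8 -1.4; -70 -0.7 -0.6; -66 -1.0 -0.1; -62 -0.6 -0.9; -58 -0.8 -1.1; -54 0.0 -0.9; -50 0.2 -0.7; -46 -1.3 -0.8; -42 0.1 -1.5; -38 -0.5 -0.6; -34 -0.1 -0.9; -30 -0.3 0.6; -26 -0.1 -0.9; -22 -1.0 -1.4; -18 -1.0 -1.8; -14 -1.2 -0.3; -10 -0.7 -0.4; 23.625
```

View pics/wpush1.png

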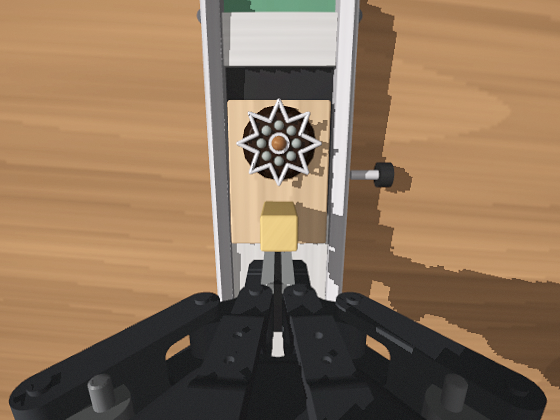

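The carrier tail is at row ~243. Its nose at row 100 is about 20 mm short of the pocket's far edge (row 66). Continuing in finer steps.

```bash
python3 - <<'E'
from h import *
t=np.load("track.npy")
at=lambda x,z=.058:T2(t[:3],[(x,0,z)])[0]
u=np.array([np.cos(t[2]),np.sin(t[2]),0]); f0=np.array(manip.read_force())
x=-.010
while x<.0029:
    x+=.0015; manip.move_straight(at(x),vel=.02)
    f=np.array(manip.read_force())-f0
    print(round(x*1e3,1),(-f@u).round(1),f[2].round(1),end="; ")
    if -f@u>8 or abs(f[2])>8: print("STOP");break
print(manip.read_time_s()); i,im=snap("wrist","wpush2");snap("scene","spush2")
E
```

```text
-8.5 0.3 -0.6; -7.0 0.1 -0.9; -5.5 0.4 -1.3; -4.0 0.8 -0.6; -2.5 -0.5 0.0; -1.0 0.5 -1.0; 0.5 -0.4 -0.2; 2.0 0.3 -0.5; 3.5 0.2 -0.4; 25.975
```

View pics/wpush2.png

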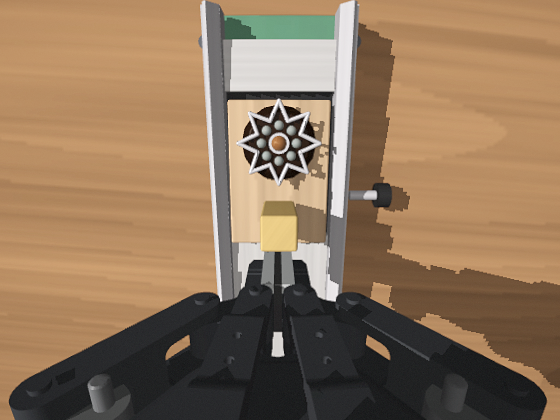

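```bash
python3 - <<'E'
from h import *
t=np.load("track.npy")
at=lambda x,z=.058:T2(t[:3],[(x,0,z)])[0]
u=np.array([np.cos(t[2]),np.sin(t[2]),0]); f0=np.array(manip.read_force())
x=.0035; out=[]
for k in range(5):
    x+=.0007; manip.move_straight(at(x),vel=.01)
    f=np.array(manip.read_force())-f0
    print(round(x*1e3,1),(-f@u).round(1),f[2].round(1),end="; ")
    i,im=snap("wrist"); out.append(im[85:260,200:360,::-1])
    if -f@u>5 or abs(f[2])>6: print("STOP");break
print(manip.read_time_s()); snap("scene","spush3")
cv2.imwrite("pics/wpush3.png",cv2.resize(cv2.hconcat(out),None,fx=1,fy=1)); cv2.imwrite("pics/wpush3z.png",cv2.resize(out[-1],None,fx=3.4,fy=3.4))
E
```

```text
4.2 -0.1 -1.9; 4.9 1.3 -0.4; 5.6 1.3 -1.7; 6.3 1.8 -1.9; 7.0 7.0 0.5; STOP
27.575
```

View pics/wpush3.png

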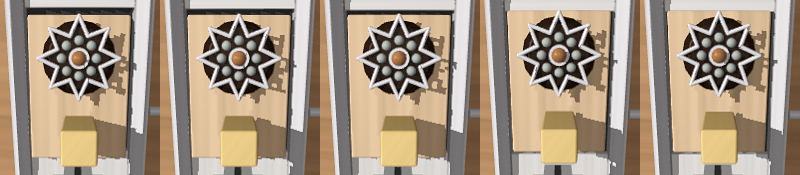

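View pics/wpush3z.png

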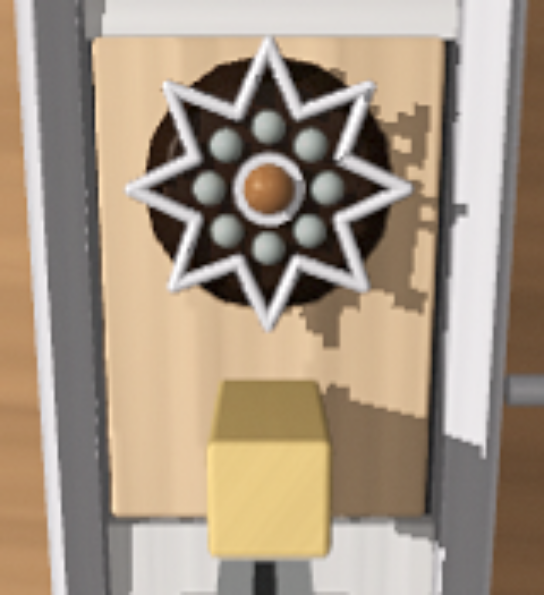

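The carrier jumped down between frames 3 and 4, and then the force rose to 7 N at the end stop. I'll back off and check.

```bash
python3 - <<'E'
from h import *
t=np.load("track.npy")
at=lambda x,z=.058:T2(t[:3],[(x,0,z)])[0]
manip.move_straight(at(-.02),vel=.05); manip.move_straight(at(-.03,.20),vel=.15)
manip.move_to(at(.07,.17),R(t[2])); manip.sleep(.1)
i,im=snap("wrist","wfin"); np.save("wf.npy",i,allow_pickle=True); snap("scene","sfin")
b=cv2.imread("pics/wfin.png")
for d in manip.cut_out("wrist","star_carrier")[:1]:
    ys,xs=np.nonzero(d["pixels"]);x0,y0=xs.min()-20,ys.min()-12; cr=b[y0:ys.max()+12,x0:xs.max()+20]
    k=min(800//cr.shape[1],600//cr.shape[0]);print(x0,y0,k);cv2.imwrite("pics/wf_zoom.png",cv2.resize(cr,None,fx=k,fy=k,interpolation=cv2.INTER_NEAREST))
s=cv2.imread("pics/sfin.png")[190:290,260:380]; cv2.imwrite("pics/sf_zoom.png",cv2.resize(s,None,fx=5,fy=5,interpolation=cv2.INTER_CUBIC))
print(manip.read_time_s(),manip.read_force())
E
```

```text
228 162 5
30.1667 [-0.4347381   0.21234548  0.23428312]
```

View pics/wf_zoom.png

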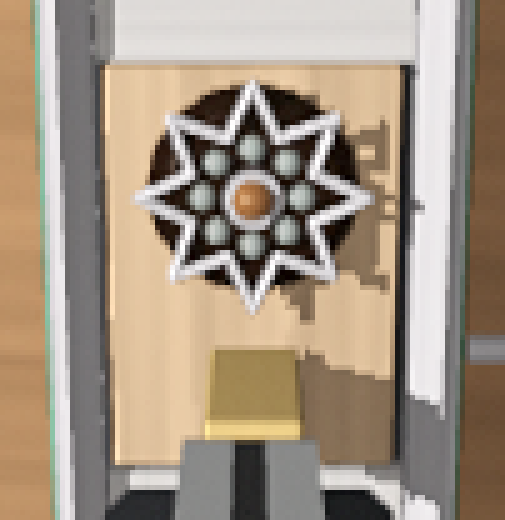

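View pics/sf_zoom.png

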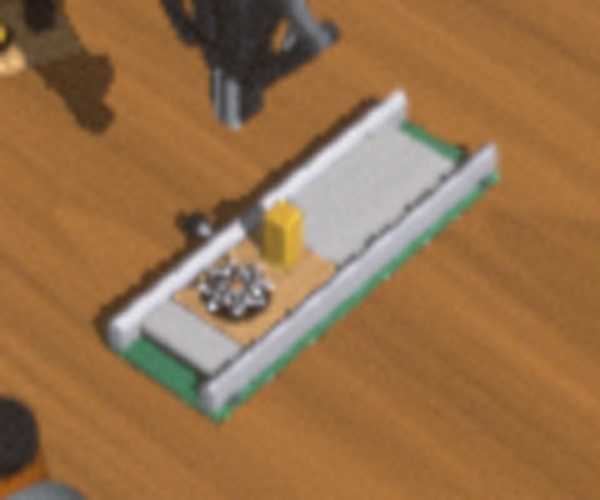

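```bash
python3 - <<'E'
from h import *
from scipy.optimize import least_squares
i=np.load("wf.npy",allow_pickle=True).item(); t=np.load("track.npy")
A=np.array([(104,65),(403,65),(113,465),(392,465)])/5-.5+np.array([228,162])
for zn,zt in((.025,.025),(.025,.030),(.030,.025),(.03,.03)):
    M=[(.042,.029,zn),(.042,-.029,zn),(-.042,.029,zt),(-.042,-.029,zt)]
    f=lambda p:(proj(i,T2(p,M)+[0,0,t[3]])-A).ravel()
    s=least_squares(f,[.595,.133,.076]); c,sn=np.cos(t[2]),np.sin(t[2]); d=s.x[:2]-t[:2]
    print(zn,zt,"rms",np.sqrt((s.fun**2).mean()).round(3),s.fun.round(2),"track xy",(c*d[0]+sn*d[1]).round(4),(-sn*d[0]+c*d[1]).round(4),(s.x[2]-t[2]).round(3))
E
```

```text
0.025 0.025 rms 0.081 [-0.12 -0.03  0.08  0.04  0.14 -0.04 -0.09  0.03] track xy 0.0506 0.0005 -0.001
0.025 0.03 rms 0.781 [-0.15 -1.03  0.1  -0.95 -0.31  1.11  0.36  1.19] track xy 0.0516 0.0005 -0.001
0.03 0.025 rms 0.418 [-0.63  0.33  0.59  0.4   0.13 -0.45 -0.08 -0.39] track xy 0.0511 0.0005 -0.001
0.03 0.03 rms 0.607 [-0.66 -0.65  0.62 -0.58 -0.32  0.72  0.37  0.79] track xy 0.0521 0.0005 -0.001
```

The flat-and-home model fits best by a wide margin (0.08 px). The gripper is clear and touching nothing, so I'm handing in.

```bash
python3 -c "
from plant import manip
print(manip.close_job(),manip.read_time_s())"
```

```text
the job is handed in; nothing more can be done
the job is handed in; nothing more can be done
```

The star carrier is lying flat in the pocket and released, and I handed the job in at about 30 s.

- **What I did:** I lifted the carrier by its brass post and set it flat on the near deck, centred between the rails. I then released it and pushed it along from behind the post with the closed fingers. It dropped into the pocket, and I stopped when the force rose at the pocket's end.
- **Forces:** The highest readings were about 12 N at set-down and 7 N at the end stop, against the 40 N limit.
- **Last check:** The final wrist picture fits a flat, fully seated carrier to 0.08 px. Tilted or raised fits are clearly worse, at 0.4–0.8 px. The carrier sits in the track frame at x ≈ 50.6 mm and y ≈ 0.5 mm, in line within about 0.001 rad, with the gripper clear.
- **Unmeasured or disagreeing:**
  - **Push force:** While sliding, the push force stayed within the sensor noise, below the 1–3 N expected. I tracked the slide in the wrist pictures instead.
  - **Camera height:** The wrist camera's calibration looked about 2 mm off in height, and I corrected for it.
  - **Other items:** I didn't measure their positions again at the end.

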